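# Sound the bores of the knife block

### The arm

A 6-joint arm with a two-finger parallel gripper is mounted at the origin on a cart in front of the work surface, level with it; the furniture and walls round the work are solid. World frame = base frame: x ahead of the robot, y to its left, z up, the work surface at z = 0. Lengths are in m, angles in degrees, forces in N, time in s.
With the tool pointing down it reaches from about 0.35 to 0.875 m from the base axis. Payload 4.2 kg.
Tool frame: the origin (TCP) lies midway between the tips of the shut fingers; the grasp point (between the pads) lies 19 mm behind it (r.pinch_z is the distance from the TCP to the grasp point, in m); z points along the fingers, y is the line along which they close (so a half turn about z gives the same grasp; the last joint's range is limited). The gripper opens to 87 mm and grips with 3 to 60 N. Pads are 19 mm wide; open, the fingers measure 117 mm over their backs; the gripper's body (75 mm by 190 mm) begins 51 mm behind the grasp point.
Start: joints at [83.572, 22.042, 0.453, 0, -68.411, -14.817], TCP at [0.226, 0.583, 0.223] pointing down, gripper open.
Joint ranges: [-179.83, 179.83], [-69.29, 118.12], [-61.27, 80.66], [-181.25, 117.63], [-171.15, -9.14], [-177.46, 177.46]. Speed limits (degrees/s): [159.86, 159.86, 180, 180, 180, 180].

### API

Orientations are given as a 3x3 rotation matrix whose columns are the frame's x, y, z axes.
In Python, from station import r, imaging, models gives the robot as it stands. The module is installed in compiled form; this text tells all that it offers.
- The arm moves only by the tool apply_moves, never from a script. Its argument "moves" is a list of rows, each a list of 2 entries, a list of its own where there are three numbers: the shift along the tool's x, y, z in m, then the turn about the tool's z in degrees. A call has 1 to 5 rows; each row shifts and turns the commanded pose from where the row before left it, along the tool's axes as they then stand; what a row does not reach is not made up. A row lasts 1/12 s, in which the tool goes at most 41.7 mm and 7.16 degrees, less where a joint would pass 70% of its speed; a pose out of reach is approached as far as the arm can. A call is refused whole if a number of a shift passes 0.0417 or a number of a turn 7.16, either way. A call with a gripper value outside its range is refused whole. "hand" is the finger opening in m, from 0 to 0.087, set as the call begins (left out, the last holds). The fingers move at their own pace and stop on an object; the grip force is fixed at half the most. Time passes only in rows, so rows that do not move let the fingers close. It gives the time, the measured TCP pose, the force, the opening and the grip force at its end, in the units of the state.
- r.sense(): the state, without advancing time (a new reading comes with each control period).
- imaging.capture(name): name is "scene" or "top"; returns a dict with "frame" (384x512x3 uint8, blue, green, red), "intrinsics" (3x3 intrinsics, pixels), "eye" and "orientation" of the camera in the world. Camera axes: x right, y down, z forward; pixel columns grow to the right and rows downward; lengths in m; the calibration is good to about 2 mm. A picture is of the moment at which its call begins. There is no depth.
- r.finish_job(): hands the job in; it is judged then, once.
Trained networks look in a picture, given as the dict that the camera call returned (one of the last four; its "shot" number tells which), for a name from the list of things; names that differ only in an ending like _2 or _b are one class to them, and where a whole thing is asked for, a point or a joint stands for the part that bears it (a point fixed in the world has none). Each returns a list of dicts, best first, with "confidence" (0 to 1); they miss things now and then, are a little off and sometimes report something else, mostly with a low value. They report only what shows in the picture. A call takes as long as a camera call. They do not tell look-alikes from the thing itself.
- models.cut_out(picture, target): "region" (384x512 bool, what is visible of it) and "extent" ([left, top, width, height] as shares, 0 to 1, of the picture: columns of its width, rows of its height, round what is visible of it).
- models.place_of(picture, target): "at" ([column, row] as shares, 0 to 1, of the picture: columns of its width, rows of its height: a listed point, or the origin of a listed thing).
The state is a dict: "time_s": time; "joints": joint angles; "joint_velocities": joint speeds; "effort": joint torques, N m; "tcp_pos": TCP position; "ee_rot": TCP orientation; "wrist_force": force on the tool from outside, world axes, zero at the start; "moment": the same for the moment, N m; "gripper_width": opening from 0.0 (shut) to 1.0 (fully open); "gripper_force": force on a finger pad.
Only numpy, scipy, OpenCV 4.12 (cv2) and the standard library are available. Lean on these libraries where they do the work, as an engineer would, in place of code of your own. Each camera call takes 0.05 s, during which the arm holds its last target. There are 200 camera calls.

### The job

The three bores of the knife block are plugged out of sight, each at another depth. Use the sharpening steel from its stand as a depth rod: lower it gently into the bores until you feel it bottom with a light press (never press hard or drop it) and compare how far it goes in. Leave it standing on the bottom of the deepest bore, let go of it, and leave the other things on the worktop where they are.

Things in the scene. Friction and masses are not known exactly. Their poses are not given: they have to be found in the camera images.
- rod: Sharpening steel used as depth rod, loose, 0.12 kg, 168 mm long, upright in the stand at the start with its tip 8 mm above the worktop. Origin: centre of the flat tip, z towards the handle. Round steel shaft, 10 mm across, to 105 mm, black rings at 20, 30 .. 100 mm from the tip; brass collar, 19 mm across, to 110; square dark wood handle 20x20 (sides along x, y) to 165 mm.
- rod_foot: Lowest 6 mm of the rod, part of it, 8.8 mm across; origin as rod. The cork plugs in the bores are stiff: they give about 1 mm for 5 N and spring back, so go slowly, with a low force stop. More than 20 N on it is pressing hard.
- rod_grip (a point): Point on the axis of the rod's handle to grip at from above, 140 mm from the tip.
- block: Light wooden knife block, fixed, 70 (x) x 170 (y) x 95 (z) mm; origin: centre of underside. In its top, along y, three upright round bores, 55 mm apart, 13 mm across, with 3 mm countersunk mouths; they look alike. A cork plug closes each out of sight: the depths are 30 to 80 mm below the top, differ by 9 mm or more, and any bore may be the deepest.
- bore0 (a point): Centre of the mouth of the bore at y = +55 mm of the block, level with its top, 95 mm above the worktop.
- bore1 (a point): Centre of the mouth of the middle bore, as above.
- bore2 (a point): Centre of the mouth of the bore at y = -55 mm of the block, as above.
- stand: Dark steel stand for the rod, fixed: disc 72 mm across and 8 mm high with a tube in the middle, 21 mm outside, 13 mm inside, reaching 50 mm above the worktop. Origin at the centre of its underside. The rod is lifted straight up out of it.
- glass: Bystander: small clear tumbler, 46 across, 57 tall (mm); origin at the centre of its underside
- spice_green: Bystander: spice jar with green cap, 46 across, 106 tall (mm); origin at the centre of its underside
- spice_red: Bystander: spice jar with red cap, 44 across, 105 tall (mm); origin at the centre of its underside
- salt: Bystander: salt shaker, white glass, 44 across, 90 tall (mm); origin at the centre of its underside
- cup: Bystander: green espresso cup, 65x94x52 (mm); origin at the centre of its underside
- tin: Bystander: tomato tin, 57 across, 72 tall (mm); origin at the centre of its underside
Things that resemble listed ones, but are neither listed nor needed, are in the scene too. Leave any green or turquoise look-alike of the rod alone.

How it is judged (in metres and radians):
On the way:
1. the rod's foot is pressed lightly (over 2 N) on the bottom of a bore, at least 25 mm down (contact force between rod_foot and anything else above 2 N and z of rod in the frame of block below 0.07 m and (horizontal distance between rod and bore0 below 0.006 m or horizontal distance between rod and bore1 below 0.006 m or horizontal distance between rod and bore2 below 0.006 m)), for 0.1 s.
At the end, for the whole second after the job is handed in: The rod stands released and at rest in the deepest bore: tip within 6 mm of that bore's axis and at least 62 mm below the block's top (in the others the plug stands at 57 mm or less), its foot resting on the bottom (over 0.2 N), upright within 0.12 rad ((horizontal distance between rod and bore0 below 0.006 m or horizontal distance between rod and bore1 below 0.006 m or horizontal distance between rod and bore2 below 0.006 m) and z of rod in the frame of block below 0.033 m and contact force between rod_foot and anything else above 0.2 N and angle between rod's own z axis and vertical below 0.12 rad and linear speed of rod below 0.01 m/s and contact force between rod and the fingers below 0.05 N); the robot touches nothing.
It fails at once if the rod's foot is pressed or dropped on anything with more than 20 N (contact force between rod_foot and anything else above 20 N).
It fails at once if the rod is forced against the knife block with more than 20 N (contact force between rod and block above 20 N).
It fails at once if a bystander is moved more than 25 mm or tipped (distance of any of glass, spice_green, spice_red, salt, cup, tin from where it was at the start of the episode above 0.025 m or angle between any of glass, spice_green, spice_red, salt, cup, tin's own z axis and vertical above 0.3 rad).
It also fails if it takes over 61 s, if anything falls off the work surface, if the arm or the gripper's body presses on something with over 40 N, if the wrist force passes 120 N, or if a joint passes its speed limit or range.

## Working session

There is one attempt and no reset: what is moved stays moved. The work goes in short steps, Python scripts to look and compute and a tool call to move; the robot and the scene stay as the last step left them, time stands still between calls to the robot, and variables do not carry over. Pictures are saved under pics/ and viewed, at most 10 in all, crops included, and the job is handed in when it is done.

Besides the shell and the picture viewer there is one more tool, called after "Emit:" as name(argument=value, ...) on one line, values as JSON. apply_moves: Moves the arm, as the interface text tells. Its arguments: {"type":"object","properties":{"moves":{"type":"array"},"hand":{"type":"number"}},"required":["moves"]}

```bash
mkdir -p pics; cat > h.py <<'E'
from station import r, imaging, models
import numpy as np, cv2
def ray(p,uv):
    K=np.array(p["intrinsics"]);R=np.array(p["orientation"]);d=R@np.linalg.solve(K,[uv[0],uv[1],1.])
    return np.array(p["eye"]),d/np.linalg.norm(d)
def onz(p,uv,z):
    e,d=ray(p,uv);return e+d*(z-e[2])/d[2]
def tri(a,b):
    A=np.zeros((3,3));v=np.zeros(3)
    for e,d in(a,b):
        P=np.eye(3)-np.outer(d,d);A+=P;v+=P@e
    x=np.linalg.solve(A,v);return x,[np.linalg.norm((np.eye(3)-np.outer(d,d))@(x-e)) for e,d in(a,b)]
def proj(p,X):
    c=np.array(p["orientation"]).T@(np.array(X)-p["eye"]);q=np.array(p["intrinsics"])@c;return q[:2]/q[2]
E
python3 - <<'E'
from h import *
s=r.sense();print(s);print(r.pinch_z)
for n in("scene","top"):
    p=imaging.capture(n);print(n,p["eye"],p["orientation"],p["intrinsics"])
    cv2.imwrite(f"pics/{n}0.png",cv2.resize(p["frame"],(800,600)))
    for t in("rod","rod_grip","bore0","bore1","bore2","block","stand"):
        print(t,[(np.round(np.array(d["at"])*[512,384],1),round(d["confidence"],2)) for d in models.place_of(p,t)])
E
```

```text
{'time_s': 0.0, 'joints': array([ 8.35699443e+01,  2.20915148e+01,  3.79863950e-01, -3.15610354e-02,
       -6.84109935e+01, -1.48170454e+01]), 'joint_velocities': array([-0.01289741, -0.05530285, -0.02409794, -0.03456553,  0.02268212,
        0.02169308]), 'effort': array([-1.47494757e-03, -3.90660381e+01,  1.87403172e+01,  4.21996862e+00,
        1.10270904e-02, -1.85312992e-04]), 'tcp_pos': array([0.22624045, 0.58196366, 0.22144558]), 'ee_rot': array([[ 9.31952558e-01, -3.62579466e-01, -7.48692860e-04],
       [-3.62580235e-01, -9.31950261e-01, -2.06966655e-03],
       [ 5.26740850e-05,  2.20029227e-03, -9.99997578e-01]]), 'wrist_force': array([-0.71229069, -0.01547372, -0.21299056]), 'moment': array([ 0.00558575, -0.06181979, -0.03365165]), 'gripper_force': 0.0, 'gripper_width': 0.9982550517361286}
0.0187
scene [-0.39131965  0.72240449  0.77446262] [[-0.5358658  -0.40989258  0.73813001]
 [-0.84428834  0.26532972 -0.46559354]
 [-0.00500449 -0.87269022 -0.48824864]] [[442.19799959   0.         259.76328499]
 [  0.         442.19799959 186.73221595]
 [  0.           0.           1. 
[... 715 characters left out ...]
454.95146499   0.         248.17155577]
 [  0.         454.95146499 189.54899087]
 [  0.           0.           1.        ]]
rod [(array([200.2, 218.8]), 0.6), (array([246.4, 247. ]), 0.48), (array([221.5, 228. ]), 0.45)]
rod_grip [(array([249.5, 246.9]), 0.63), (array([194.1, 218.4]), 0.57), (array([224.1, 224. ]), 0.52)]
bore0 [(array([316.9, 229.2]), 0.91), (array([283.4, 224. ]), 0.85), (array([299.2, 224.3]), 0.58)]
bore1 [(array([316.9, 229.2]), 0.91), (array([283.4, 224. ]), 0.85), (array([299.2, 224.3]), 0.58)]
bore2 [(array([316.9, 229.2]), 0.91), (array([283.4, 224. ]), 0.85), (array([299.2, 224.3]), 0.58)]
block [(array([296.8, 227.5]), 0.87)]
stand [(array([226.1, 230.7]), 0.58)]
```

View pics/scene0.png

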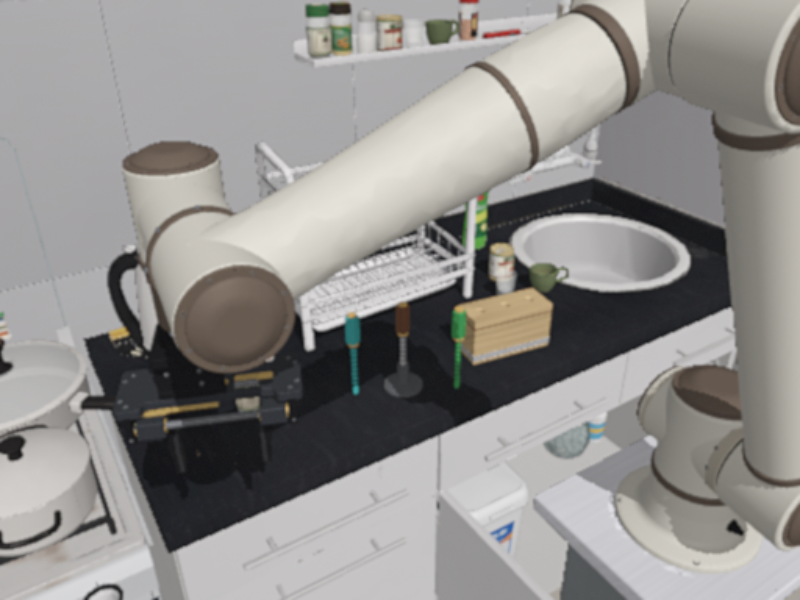

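View pics/top0.png

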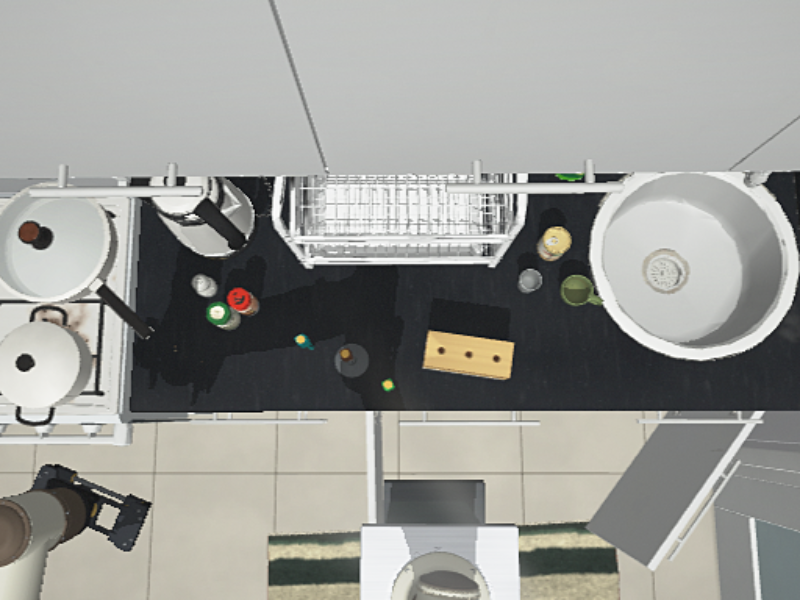

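The scene picture shows the brown-handled rod in its stand at about (403,320), a turquoise look-alike at (352,330), a green one at (458,325) and the block at (505,325). In the top picture the rod is at (346,354), turquoise at (303,341), green at (388,385), and the bores at (441,351), (469,354) and (496,358).

```bash
python3 - <<'E'
from h import *
t=imaging.capture("top");s=imaging.capture("scene")
a=cv2.resize(t["frame"][195:265,180:340],None,fx=5,fy=5,interpolation=cv2.INTER_CUBIC)
b=cv2.resize(s["frame"][170:260,210:370],None,fx=5,fy=5,interpolation=cv2.INTER_CUBIC)
cv2.imwrite("pics/a.png",a);cv2.imwrite("pics/b.png",b)
# dark bores on the block top
f=t["frame"].astype(int);g=f.sum(2)
for c in((282.5,224.5),(300.2,226.6),(317.5,229.2)):
    u,v=int(c[0]),int(c[1]);w=g[v-5:v+6,u-5:u+6];m=np.clip(350-w,0,None);yy,xx=np.mgrid[v-5:v+6,u-5:u+6]
    q=((xx*m).sum()/m.sum(),(yy*m).sum()/m.sum());print("bore",np.round(q,2),np.round(onz(t,q,0.095),4))
for u in((221.5,228)),(222,226),(224,224): print(onz(t,u,.173))
E
```

```text
bore [281.94 223.87] [ 0.5    -0.0039  0.095 ]
bore [299.49 226.49] [ 0.4917 -0.0579  0.095 ]
bore [317.16 229.09] [ 0.4835 -0.1121  0.095 ]
[0.48164589 0.17684112 0.173     ]
[0.48749624 0.17542014 0.173     ]
[0.4933375 0.1695943 0.173    ]
```

View pics/a.png

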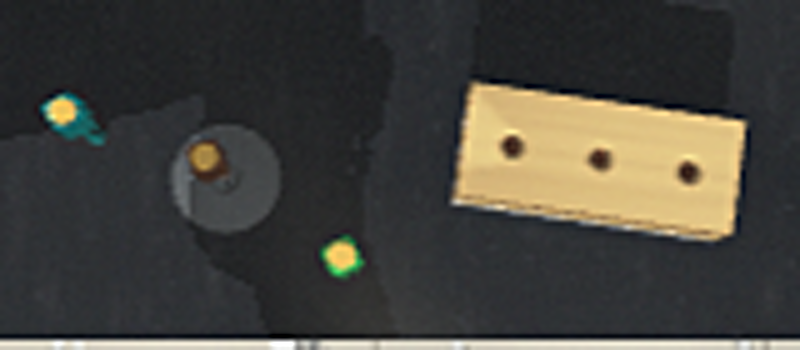

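View pics/b.png

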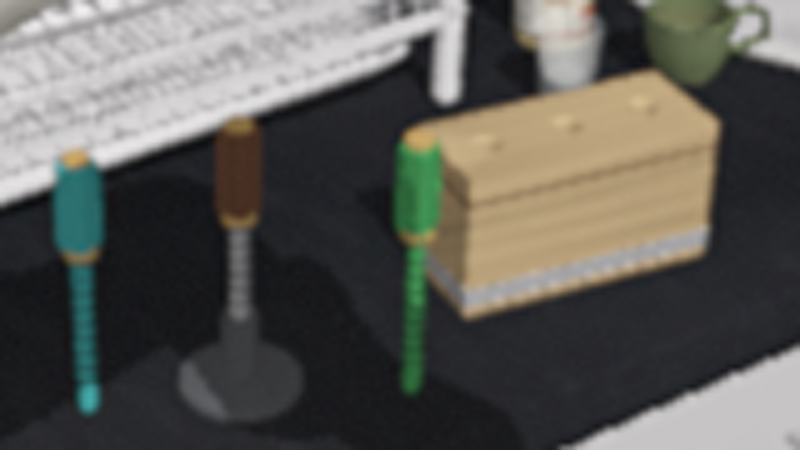

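```bash
python3 - <<'E'
from h import *
t=imaging.capture("top");s=imaging.capture("scene")
cr=lambda o,q:(o[0]+(q[0]+.5)/5-.5,o[1]+(q[1]+.5)/5-.5)
T=lambda *q:cr((180,195),q);S=lambda *q:cr((210,170),q)
for n,a,b in(("rodcap",T(206,157),S(239,124)),("b0",T(512,146),S(487,143)),("b1",T(600,159),S(567,123)),("b2",T(688,173),S(645,103)),("green",T(342,257),S(419,133)),("turq",T(62,110),S(75,158))):
    x,e=tri(ray(t,a),ray(s,b));print(n,np.round(x,4),np.round(e,4))
print("stand",onz(t,T(226,178),.008),onz(s,S(241,381),.008))
c=models.place_of(s,"rod_grip");print(c)
for n in(t,s):
  for d in models.cut_out(n,"rod"):
    m=d["region"];print(d["confidence"],np.round(np.array(d["extent"])*[512,384,512,384],1),m.sum())
A=cv2.resize(t["frame"][217:242,207:242],None,fx=11,fy=16 if 0 else 11,interpolation=cv2.INTER_CUBIC)
B=cv2.resize(s["frame"][190:225,245:270],None,fx=11,fy=11,interpolation=cv2.INTER_CUBIC)
C=np.zeros((385,800,3),np.uint8);C[:A.shape[0],:A.shape[1]]=A;C[:B.shape[0],400:400+B.shape[1]]=B
cv2.imwrite("pics/c.png",np.clip(C.astype(float)*1.4,0,255))
E
```

```text
rodcap [0.4867 0.1778 0.1729] [0.0014 0.0014]
b0 [ 0.4993 -0.0051  0.0956] [0.0014 0.0014]
b1 [ 0.4908 -0.0594  0.0965] [0.0017 0.0017]
b2 [ 0.4816 -0.1132  0.0983] [0.0019 0.0019]
green [0.4288 0.0989 0.1706] [0.0006 0.0006]
turq [0.5154 0.2637 0.1652] [0.0017 0.0017]
stand [0.48772777 0.17947671 0.008     ] [0.47774165 0.18202291 0.008     ]
[{'at': [0.4391, 0.5362], 'confidence': 0.82}, {'at': [0.5061, 0.5367], 'confidence': 0.75}, {'at': [0.6266, 0.5747], 'confidence': 0.36}, {'at': [0.6012, 0.5138], 'confidence': 0.25}]
0.59 [241.3 238.9   8.5  13.4] 49
0.46 [216.  223.7   7.3   7.4] 34
0.84 [222.8 202.4   5.3  45.4] 280
0.81 [287.1 197.   10.8  49.4] 279
0.63 [253.8 190.4   8.9  42.5] 256[ WARN:0@3.646] global loadsave.cpp:1063 imwrite_ Unsupported depth image for selected encoder is fallbacked to CV_8U.
```

View pics/c.png

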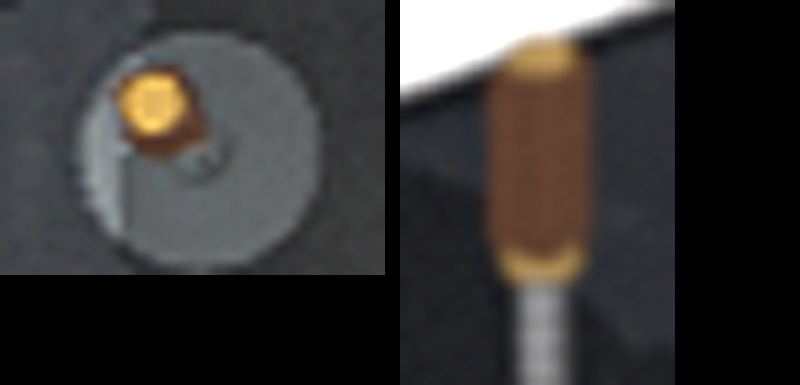

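The zoom shows the rod's cap at about (155,102) in the left panel, with the square handle turned roughly 20° clear of the world axes. The right panel shows a crease near the middle of the handle. I'll fit the yaw numerically.

```bash
cat >> h.py <<'E'
def prism(p,x,y,yaw,z0,z1,o,wh,k=8,h=.010):
    c,s=np.cos(yaw),np.sin(yaw)
    P=[proj(p,[x+h*(c*a-s*b),y+h*(s*a+c*b),z]) for a in(-1,1) for b in(-1,1) for z in(z0,z1)]
    m=np.zeros((wh[1]*k,wh[0]*k),np.uint8)
    q=cv2.convexHull(np.array((np.array(P)-o+.5)*k*16-8,np.int32).reshape(-1,1,2))
    cv2.fillConvexPoly(m,q,1,shift=4);m=m.astype(np.float32)
    return cv2.GaussianBlur(cv2.resize(m,wh,interpolation=cv2.INTER_AREA),(0,0),.5)
E
python3 - <<'E'
from h import *
from scipy.optimize import minimize
for n,o,wh in(("top",(210,217),(24,24)),("scene",(246,184),(24,40))):
    p=imaging.capture(n);f=p["frame"][o[1]:o[1]+wh[1],o[0]:o[0]+wh[0]].astype(np.float32)
    w=np.clip((f[...,2]-f[...,0])/35.,0,1)
    if n=="scene": w[:8]=w[:8]  
    res=[]
    for y0 in range(0,90,6):
        g=lambda v:((prism(p,v[0],v[1],np.radians(y0),.119,.173,np.array(o),wh)-w)**2).sum()
        b=minimize(g,[.487,.178],method="Nelder-Mead",options=dict(initial_simplex=[[.487,.178],[.49,.178],[.487,.181]],maxiter=60))
        res.append((round(b.fun,2),y0,np.round(b.x,4)))
    print(n,[(a,b) for a,b,_ in res],min(res,key=lambda q:q[0]))
    i=f[16:20].mean(0) if n=="scene" else None
    if n=="scene":print(np.round(f[14:24].mean(0)).astype(int).tolist())
R=r.sense()["ee_rot"]
E
```

```text
top [(np.float64(6.64), 0), (np.float64(6.34), 6), (np.float64(5.61), 12), (np.float64(5.09), 18), (np.float64(4.73), 24), (np.float64(4.57), 30), (np.float64(4.79), 36), (np.float64(5.42), 42), (np.float64(6.3), 48), (np.float64(7.21), 54), (np.float64(7.83), 60), (np.float64(8.21), 66), (np.float64(8.45), 72), (np.float64(8.22), 78), (np.float64(7.92), 84)] (np.float64(4.57), 30, array([0.4876, 0.18  ]))
scene [(np.float64(14.24), 0), (np.float64(16.2), 6), (np.float64(16.57), 12), (np.float64(16.25), 18), (np.float64(14.22), 24), (np.float64(11.41), 30), (np.float64(8.78), 36), (np.float64(7.11), 42), (np.float64(7.7), 48), (np.float64(11.54), 54), (np.float64(14.67), 60), (np.float64(9.63), 66), (np.float64(8.17), 72), (np.float64(9.28), 78), (np.float64(11.25), 84)] (np.float64(7.11), 42, array([0.4793, 0.1815]))
[[36, 33, 32], [35, 31, 30], [34, 31, 29], [33, 30, 28], [33, 30, 27], [34, 30, 27], [35, 34, 38], [36, 43, 62], [35, 47, 70], [34, 46, 70], [34, 45, 68], [35, 46, 70], [36, 48, 72], [35, 47, 70], [34, 46, 70], [35, 45, 67], [38, 39, 50], [38, 34, 34], [38, 34, 32], [38, 34, 33], [38, 34, 33], [38, 34, 33], [38, 34, 32], [38, 35, 33]]
```

Emit:
apply_moves(moves=[[[0, 0, -0.01], 7], [[0, 0, -0.01], 7], [[0, 0, -0.01], 7], [[0, 0, -0.01], 7], [[0, 0, 0], 7]], hand=0.06)

```text
time_s: 1.67
tcp_pos: [0.2269, 0.5835, 0.2651]
ee_rot: [[0.551, -0.835, 0.002], [-0.835, -0.551, 0.004], [-0.003, -0.004, -1.0]]
wrist_force: [0.6, -0.1, -0.2]
gripper_width: 0.733
gripper_force: 0.0
```

Emit:
apply_moves(moves=[[[0.02, 0, 0], 0], [[0.04, 0, 0], 0], [[0.04, 0, 0], 0], [[0.04, 0, 0], 0], [[0.04, 0, 0], 0]])

```text
time_s: 2.08
tcp_pos: [0.327, 0.4313, 0.2627]
ee_rot: [[0.556, -0.831, 0.0], [-0.831, -0.556, 0.0], [-0.0, -0.0, -1.0]]
wrist_force: [0.2, 0.0, -0.3]
gripper_width: 0.69
gripper_force: 0.0
```

Emit:
apply_moves(moves=[[[0.04, 0, 0], 0], [[0.04, 0, 0], 0], [[0.04, 0, 0], 0], [[0.04, 0, 0], 0], [[0.04, 0, 0], 0]])

```text
time_s: 2.5
tcp_pos: [0.4383, 0.2648, 0.263]
ee_rot: [[0.556, -0.831, 0.001], [-0.831, -0.556, 0.001], [-0.0, -0.001, -1.0]]
wrist_force: [1.0, 0.5, -1.3]
gripper_width: 0.688
gripper_force: 0.0
```

Emit:
apply_moves(moves=[[[0.04, 0, 0], 0], [[0.04, 0, 0], 0], [[0.02, 0, 0], 0], [[0, 0.005, 0], 0], [[0, 0, 0], 0]])

```text
time_s: 2.92
tcp_pos: [0.4888, 0.1793, 0.2625]
ee_rot: [[0.553, -0.833, -0.001], [-0.833, -0.553, -0.0], [-0.0, 0.001, -1.0]]
wrist_force: [-0.8, 0.7, -0.3]
gripper_width: 0.692
gripper_force: 0.0
```

Emit:
apply_moves(moves=[[[0, 0, 0.03], 0], [[0, 0, 0.03], 0], [[0, 0, 0.015], 0], [[0, 0, 0.005], 0], [[0, 0, 0], 0]])

```text
time_s: 3.33
tcp_pos: [0.4881, 0.1811, 0.1816]
ee_rot: [[0.557, -0.83, -0.002], [-0.83, -0.557, -0.002], [0.0, 0.003, -1.0]]
wrist_force: [0.4, -0.9, -0.3]
gripper_width: 0.684
gripper_force: 0.0
```

```bash
python3 - <<'E'
from h import *
s=imaging.capture("scene");t=imaging.capture("top")
A=cv2.resize(s["frame"][150:260,200:300],None,fx=4,fy=4,interpolation=cv2.INTER_CUBIC)
B=cv2.resize(t["frame"][190:260,180:280],None,fx=4,fy=4,interpolation=cv2.INTER_CUBIC)
C=np.zeros((440,800,3),np.uint8);C[:,:400]=A;C[:280,400:]=B
cv2.imwrite("pics/d.png",C);print(r.sense()["tcp_pos"],r.sense()["wrist_force"])
E
```

```text
[0.4895746  0.18173277 0.18380279] [-0.23509855  0.31942341  0.44802916]
```

View pics/d.png

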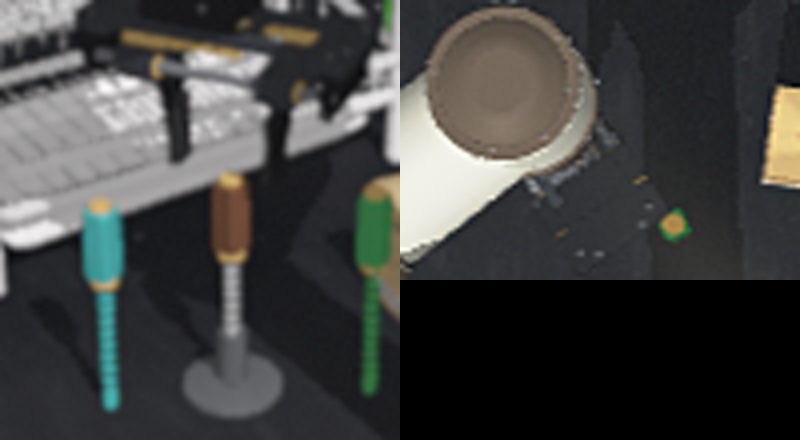

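The left panel shows the fingertips at (178,160) and (275,155), straddling the rod, whose cap is at (231,180). In the right panel the arm hides the rod.

```bash
python3 - <<'E'
from h import *
s=imaging.capture("scene");q=r.sense();p=q["tcp_pos"];y=q["ee_rot"][:,1]
print(p,proj(s,p),[proj(s,p+a*y*.038) for a in(-1,1)])
for X in([.4875,.1795,.176],[.4867,.1778,.173]):print(proj(s,X))
print(onz(s,(257.8,194.8),.176), onz(s,(257.8,194.8),.173))
m=np.array([[.4875,.1795,0.176]])
E
```

```text
[0.48976877 0.18171566 0.18413527] [255.04770015 190.65536648] [array([242.32486003, 187.88192201]), array([268.06013145, 193.49193877])]
[256.21931735 193.40123487]
[256.91937387 194.31491597]
[0.47884378 0.17990569 0.176     ] [0.48320578 0.17718623 0.173     ]
```

Emit:
apply_moves(moves=[[[0, 0.003, 0.015], 0], [[0, 0, 0.015], 0], [[0, 0, 0.015], 0], [[0, 0, 0.008], 0], [[0, 0, 0], 0]])

```text
time_s: 3.9
tcp_pos: [0.486, 0.1789, 0.1289]
ee_rot: [[0.556, -0.831, -0.001], [-0.831, -0.556, -0.001], [-0.0, 0.002, -1.0]]
wrist_force: [0.9, -0.9, 0.6]
gripper_width: 0.693
gripper_force: 0.0
```

Emit:
apply_moves(moves=[[[0, 0, 0], 0], [[0, 0, 0], 0], [[0, 0, 0], 0], [[0, 0, 0], 0], [[0, 0, 0], 0]], hand=0.01)

```text
time_s: 4.32
tcp_pos: [0.4868, 0.1792, 0.1302]
ee_rot: [[0.556, -0.831, 0.001], [-0.831, -0.556, 0.001], [-0.0, -0.001, -1.0]]
wrist_force: [0.0, 0.0, 0.3]
gripper_width: 0.4
gripper_force: 0.0
```

Emit:
apply_moves(moves=[[[0, 0, 0], 0], [[0, 0, 0], 0], [[0, 0, 0], 0], [[0, 0, 0], 0], [[0, 0, 0], 0]])

```text
time_s: 4.73
tcp_pos: [0.4867, 0.1791, 0.1298]
ee_rot: [[0.556, -0.831, 0.001], [-0.831, -0.556, 0.0], [0.0, -0.001, -1.0]]
wrist_force: [-0.3, 0.9, 1.6]
gripper_width: 0.269
gripper_force: 30.0
```

Emit:
apply_moves(moves=[[[0, 0, 0], 0], [[0, 0, 0], 0], [[0, 0, 0], 0], [[0, 0, 0], 0], [[0, 0, 0], 0]])

```text
time_s: 5.15
tcp_pos: [0.4867, 0.1791, 0.1298]
ee_rot: [[0.556, -0.831, 0.001], [-0.831, -0.556, 0.0], [0.0, -0.001, -1.0]]
wrist_force: [0.7, -0.2, 2.3]
gripper_width: 0.265
gripper_force: 30.0
```

```bash
python3 - <<'E'
from h import *
q=r.sense();print({k:np.round(q[k],3) for k in("gripper_width","gripper_force","wrist_force","moment","tcp_pos")})
E
```

```text
{'gripper_width': np.float64(0.265), 'gripper_force': np.float64(29.999), 'wrist_force': array([ 0.689, -0.206,  2.305]), 'moment': array([ 0.14 , -0.008, -0.008]), 'tcp_pos': array([0.487, 0.179, 0.13 ])}
```

Emit:
apply_moves(moves=[[[0, 0, 0], 0], [[0, 0, 0], 0], [[0, 0, 0], -5], [[0, 0, 0], -5], [[0, 0, 0], 0]], hand=0.04)

```text
time_s: 5.57
tcp_pos: [0.486, 0.1787, 0.129]
ee_rot: [[0.692, -0.722, -0.001], [-0.722, -0.692, -0.001], [-0.0, 0.001, -1.0]]
wrist_force: [-0.3, 1.0, 0.0]
gripper_width: 0.446
gripper_force: 0.0
```

Emit:
apply_moves(moves=[[[0, 0, 0], 0], [[0, 0, 0], 0], [[0, 0, 0], 0], [[0, 0, 0], 0], [[0, 0, 0], 0]], hand=0.01)

```text
time_s: 5.98
tcp_pos: [0.4864, 0.1789, 0.1294]
ee_rot: [[0.691, -0.723, -0.0], [-0.723, -0.691, -0.0], [-0.0, 0.0, -1.0]]
wrist_force: [0.5, -0.1, -1.4]
gripper_width: 0.285
gripper_force: 30.0
```

Emit:
apply_moves(moves=[[[0, 0, 0], 0], [[0, 0, 0], 0], [[0, 0, 0], 0], [[0, 0, 0], 0], [[0, 0, 0], 0]])

```text
time_s: 6.4
tcp_pos: [0.4864, 0.1789, 0.1295]
ee_rot: [[0.692, -0.722, -0.0], [-0.722, -0.692, -0.0], [-0.0, 0.0, -1.0]]
wrist_force: [-0.7, -0.2, -0.2]
gripper_width: 0.287
gripper_force: 30.0
```

Emit:
apply_moves(moves=[[[0, 0, 0], 0], [[0, 0, 0], 0], [[0, 0, 0], 7], [[0, 0, 0], 7], [[0, 0, 0], 6]], hand=0.04)

```text
time_s: 6.82
tcp_pos: [0.4867, 0.1791, 0.1299]
ee_rot: [[0.398, -0.918, 0.001], [-0.918, -0.398, 0.0], [0.0, -0.001, -1.0]]
wrist_force: [0.1, 0.0, 0.4]
gripper_width: 0.454
gripper_force: 0.0
```

Emit:
apply_moves(moves=[[[0, 0, 0], 0], [[0, 0, 0], 0], [[0, 0, 0], 0], [[0, 0, 0], 0], [[0, 0, 0], 0]], hand=0.01)

```text
time_s: 7.23
tcp_pos: [0.4866, 0.179, 0.1297]
ee_rot: [[0.404, -0.915, 0.0], [-0.915, -0.404, 0.0], [0.0, -0.0, -1.0]]
wrist_force: [-0.4, 0.6, 0.5]
gripper_width: 0.225
gripper_force: 30.0
```

Emit:
apply_moves(moves=[[[0, 0, 0], 0], [[0, 0, 0], 0], [[0, 0, 0], 0], [[0, 0, 0], 0], [[0, 0, 0], 0]])

```text
time_s: 7.65
tcp_pos: [0.4866, 0.179, 0.1296]
ee_rot: [[0.403, -0.915, 0.0], [-0.915, -0.403, 0.0], [0.0, -0.0, -1.0]]
wrist_force: [-0.7, -0.1, -0.1]
gripper_width: 0.228
gripper_force: 30.0
```

Emit:
apply_moves(moves=[[[0, 0, -0.01], 0], [[0, 0, -0.02], 0], [[0, 0, -0.02], 0], [[0, 0, -0.02], 0], [[0, 0, -0.02], 0]])

```text
time_s: 8.07
tcp_pos: [0.4861, 0.1787, 0.2208]
ee_rot: [[0.403, -0.915, -0.001], [-0.915, -0.403, -0.0], [-0.0, 0.001, -1.0]]
wrist_force: [0.1, -0.5, -2.4]
gripper_width: 0.226
gripper_force: 30.0
```

Emit:
apply_moves(moves=[[[0, 0, -0.02], 0], [[0, 0, -0.01], 0], [[0, 0, 0], 0], [[0, 0, 0], 0], [[0, 0, 0], 0]])

```text
time_s: 8.48
tcp_pos: [0.4856, 0.1786, 0.2481]
ee_rot: [[0.403, -0.915, -0.003], [-0.915, -0.403, -0.001], [-0.0, 0.003, -1.0]]
wrist_force: [-0.4, 1.0, -1.6]
gripper_width: 0.226
gripper_force: 30.0
```

```bash
python3 - <<'E'
from h import *
q=r.sense();print({k:np.round(q[k],4) for k in("time_s","gripper_width","gripper_force","wrist_force","moment","tcp_pos","ee_rot")})
s=imaging.capture("scene");p=q["tcp_pos"];R=q["ee_rot"]
for n,X in(("b0",[.4995,-.004,.095]),):
    d=np.array(X)-p;print(n,np.round(R.T@d,4))
c=p+[0,0,.0187];print("tip pred",proj(s,c-[0,0,.14]))
A=s["frame"][175:260,200:300];cv2.imwrite("pics/e.png",cv2.resize(A,None,fx=6,fy=6,interpolation=cv2.INTER_CUBIC))
E
```

```text
{'time_s': np.float64(8.4833), 'gripper_width': np.float64(0.2257), 'gripper_force': np.float64(29.9992), 'wrist_force': array([-0.408 ,  1.0455, -1.6341]), 'moment': array([ 0.0842,  0.0112, -0.0199]), 'tcp_pos': array([0.4856, 0.1786, 0.2481]), 'ee_rot': array([[ 4.025e-01, -9.154e-01, -2.800e-03],
       [-9.154e-01, -4.025e-01, -1.200e-03],
       [-1.000e-04,  3.000e-03, -1.000e+00]])}
b0 [0.1728 0.0603 0.1532]
tip pred [257.03030347 209.08586283]
```

View pics/e.png

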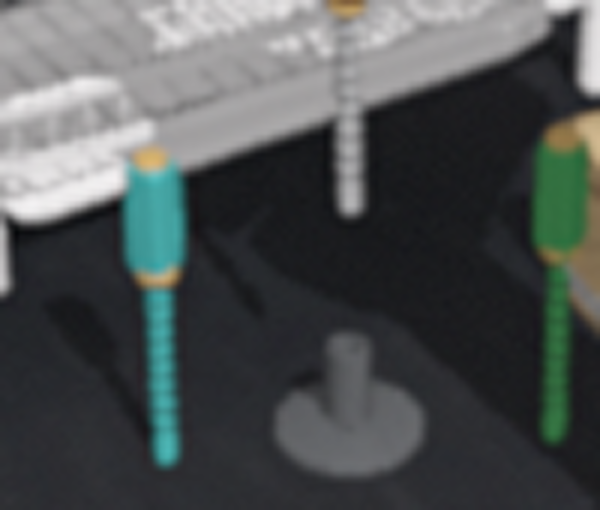

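The rod hangs upright with its tip at crop (350,213), clear of the stand, which is at (350,430). The look-alikes have not moved.

Emit:
apply_moves(moves=[[[0.015, 0.005, 0], 0], [[0.03, 0.011, 0], 0], [[0.035, 0.012, 0], 0], [[0.035, 0.012, 0], 0], [[0.03, 0.011, 0], 0]])

```text
time_s: 8.95
tcp_pos: [0.4974, 0.0239, 0.2482]
ee_rot: [[0.403, -0.915, -0.003], [-0.915, -0.403, -0.001], [-0.0, 0.003, -1.0]]
wrist_force: [0.6, -0.3, -0.2]
gripper_width: 0.227
gripper_force: 30.0
```

Emit:
apply_moves(moves=[[[0.02, 0.007, 0], 0], [[0.008, 0.003, 0], 0], [[0, 0, 0], 0], [[0, 0, 0], 0], [[0, 0, 0], 0]])

```text
time_s: 9.37
tcp_pos: [0.5003, -0.0031, 0.2491]
ee_rot: [[0.404, -0.915, -0.001], [-0.915, -0.404, 0.0], [-0.0, 0.001, -1.0]]
wrist_force: [-0.0, 0.8, -1.6]
gripper_width: 0.223
gripper_force: 30.0
```

```bash
cat > m.py <<'E'
from h import *
import sys
P=[]
for i in range(3):
    s=imaging.capture("scene");q=r.sense();P.append(q["tcp_pos"])
p=np.mean(P,0);R=q["ee_rot"]
print("t",q["time_s"],"tcp",np.round(p,4),"F",np.round(q["wrist_force"],2),"M",np.round(q["moment"],3),"w",round(q["gripper_width"],3))
B=[[.4993,-.0044,.095],[.4910,-.0584,.095],[.4827,-.1126,.095]]
for b in B:
    print("bore px(+bias)",np.round(proj(s,b)+[1.3,1.4],1),"shift",np.round(R.T@(np.array(b)-p),4)[:2])
print("tip px pred",np.round(proj(s,p+[0,0,.0187-.14])+[1.3,1.4],1))
if len(sys.argv)>1:
    A=s["frame"][150:240,270:370];cv2.imwrite("pics/%s.png"%sys.argv[1],cv2.resize(A,None,fx=6,fy=6,interpolation=cv2.INTER_CUBIC))
E
python3 m.py f
```

```text
t 9.5167 tcp [ 0.5004 -0.0029  0.2493] F [-0.38  0.71 -1.35] M [ 0.004 -0.005 -0.021] w 0.231
bore px(+bias) [307.6 199.8] shift [0.001  0.0016]
bore px(+bias) [323.4 196.1] shift [0.047 0.031]
bore px(+bias) [338.8 192.4] shift [0.0932 0.0605]
tip px pred [307.5 190.2]
```

View pics/f.png

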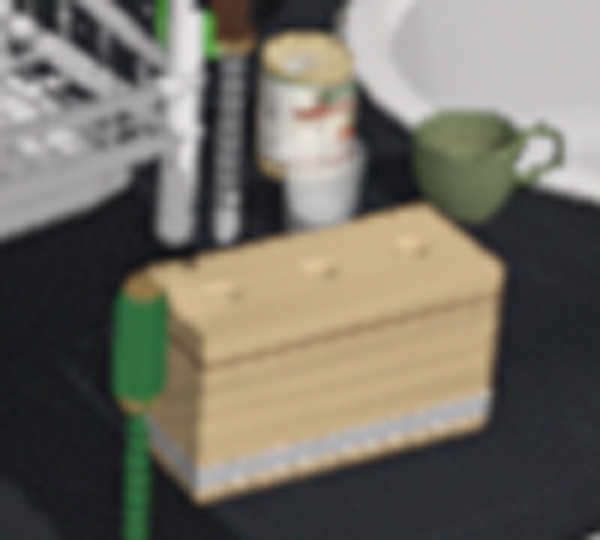

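The scene shows the rod's tip at crop (228,238), just behind and above bore0 at (225,290). The columns agree with the prediction. I'll shift slightly and descend to just above the mouth.

Emit:
apply_moves(moves=[[[0.001, 0.0015, 0.008], 0], [[0, 0, 0.01], 0], [[0, 0, 0.008], 0], [[0, 0, 0.004], 0], [[0, 0, 0], 0]])

```text
time_s: 9.93
tcp_pos: [0.4984, -0.0056, 0.2178]
ee_rot: [[0.403, -0.915, -0.003], [-0.915, -0.403, -0.001], [-0.001, 0.003, -1.0]]
wrist_force: [0.1, 0.3, -1.5]
gripper_width: 0.225
gripper_force: 30.0
```

Emit:
apply_moves(moves=[[[0, 0, 0.001], 0], [[0, 0, 0.001], 0], [[0, 0, 0.001], 0], [[0, 0, 0], 0], [[0, 0, 0], 0]])

```text
time_s: 10.35
tcp_pos: [0.4995, -0.0054, 0.2167]
ee_rot: [[0.403, -0.915, 0.0], [-0.915, -0.403, 0.0], [0.0, -0.0, -1.0]]
wrist_force: [0.0, -0.1, -0.8]
gripper_width: 0.224
gripper_force: 30.0
```

```bash
python3 m.py g|head -2
```

```text
t 10.5 tcp [ 0.4995 -0.0055  0.2168] F [ 0.67 -0.19 -1.09] M [ 0.046 -0.007 -0.019] w 0.226
bore px(+bias) [307.6 199.8] shift [-0.0011 -0.0002]
```

View pics/g.png

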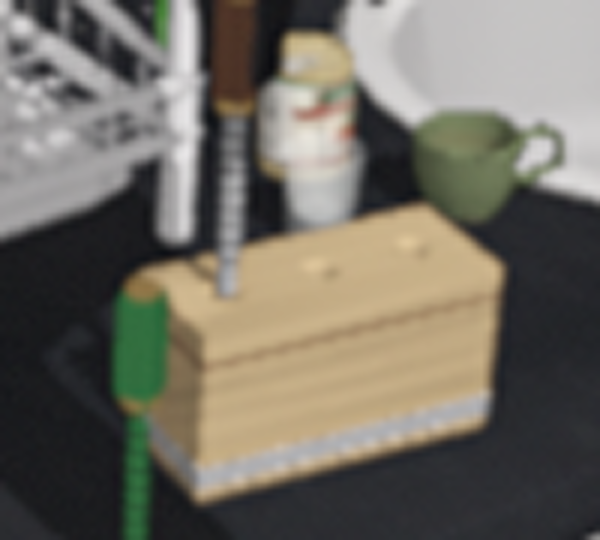

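The rod's tip is at crop (229,294), right at bore0's mouth, whose centre is about (228,291).

Emit:
apply_moves(moves=[[[0, 0, 0.001], 0], [[0, 0, 0.001], 0], [[0, 0, 0.001], 0], [[0, 0, 0], 0], [[0, 0, 0], 0]])

```text
time_s: 10.92
tcp_pos: [0.4993, -0.0055, 0.2134]
ee_rot: [[0.403, -0.915, -0.0], [-0.915, -0.403, -0.0], [-0.0, 0.0, -1.0]]
wrist_force: [-0.8, -0.2, -1.3]
gripper_width: 0.229
gripper_force: 30.0
```

Emit:
apply_moves(moves=[[[0, 0, 0.001], 0], [[0, 0, 0.001], 0], [[0, 0, 0.001], 0], [[0, 0, 0], 0], [[0, 0, 0], 0]])

```text
time_s: 11.33
tcp_pos: [0.4994, -0.0055, 0.2105]
ee_rot: [[0.403, -0.915, -0.0], [-0.915, -0.403, -0.0], [0.0, 0.0, -1.0]]
wrist_force: [0.1, -0.6, -0.5]
gripper_width: 0.227
gripper_force: 30.0
```

Emit:
apply_moves(moves=[[[0, 0, 0.001], 0], [[0, 0, 0.001], 0], [[0, 0, 0.001], 0], [[0, 0, 0.001], 0], [[0, 0, 0], 0]])

```text
time_s: 11.75
tcp_pos: [0.4992, -0.0055, 0.2063]
ee_rot: [[0.403, -0.915, -0.001], [-0.915, -0.403, -0.0], [-0.0, 0.001, -1.0]]
wrist_force: [-0.2, 0.2, -0.6]
gripper_width: 0.227
gripper_force: 30.0
```

Emit:
apply_moves(moves=[[[0, 0, 0.002], 0], [[0, 0, 0.002], 0], [[0, 0, 0.002], 0], [[0, 0, 0.001], 0], [[0, 0, 0], 0]])

```text
time_s: 12.17
tcp_pos: [0.4992, -0.0055, 0.1992]
ee_rot: [[0.403, -0.915, -0.001], [-0.915, -0.403, -0.0], [-0.0, 0.001, -1.0]]
wrist_force: [-0.2, 0.8, -1.0]
gripper_width: 0.228
gripper_force: 30.0
```

Emit:
apply_moves(moves=[[[0, 0, 0.002], 0], [[0, 0, 0.002], 0], [[0, 0, 0.002], 0], [[0, 0, 0.002], 0], [[0, 0, 0], 0]])

```text
time_s: 12.58
tcp_pos: [0.4991, -0.0055, 0.191]
ee_rot: [[0.403, -0.915, -0.001], [-0.915, -0.403, -0.0], [-0.0, 0.001, -1.0]]
wrist_force: [0.2, 0.6, -1.6]
gripper_width: 0.228
gripper_force: 30.0
```

Emit:
apply_moves(moves=[[[0, 0, 0.001], 0], [[0, 0, 0.001], 0], [[0, 0, 0.001], 0], [[0, 0, 0], 0], [[0, 0, 0], 0]])

```text
time_s: 13.0
tcp_pos: [0.4994, -0.0055, 0.1885]
ee_rot: [[0.403, -0.915, -0.0], [-0.915, -0.403, 0.0], [-0.0, 0.0, -1.0]]
wrist_force: [-1.2, 0.5, -1.3]
gripper_width: 0.229
gripper_force: 30.0
```

Emit:
apply_moves(moves=[[[0, 0, 0.001], 0], [[0, 0, 0.001], 0], [[0, 0, 0.001], 0], [[0, 0, 0], 0], [[0, 0, 0], 0]])

```text
time_s: 13.42
tcp_pos: [0.4993, -0.0055, 0.1854]
ee_rot: [[0.403, -0.915, -0.0], [-0.915, -0.403, -0.0], [-0.0, 0.0, -1.0]]
wrist_force: [-0.2, -1.2, -0.8]
gripper_width: 0.226
gripper_force: 30.0
```

Emit:
apply_moves(moves=[[[0, 0, 0.001], 0], [[0, 0, 0.001], 0], [[0, 0, 0.001], 0], [[0, 0, 0], 0], [[0, 0, 0], 0]])

```text
time_s: 13.83
tcp_pos: [0.4993, -0.0055, 0.1824]
ee_rot: [[0.403, -0.915, -0.0], [-0.915, -0.403, -0.0], [0.0, 0.0, -1.0]]
wrist_force: [0.2, -0.2, -1.1]
gripper_width: 0.227
gripper_force: 30.0
```

Emit:
apply_moves(moves=[[[0, 0, 0.001], 0], [[0, 0, 0.001], 0], [[0, 0, 0.001], 0], [[0, 0, 0], 0], [[0, 0, 0], 0]])

```text
time_s: 14.25
tcp_pos: [0.4994, -0.0055, 0.1795]
ee_rot: [[0.403, -0.915, -0.0], [-0.915, -0.403, -0.0], [-0.0, 0.0, -1.0]]
wrist_force: [-1.0, -0.0, -0.8]
gripper_width: 0.226
gripper_force: 30.0
```

Emit:
apply_moves(moves=[[[0, 0, 0.001], 0], [[0, 0, 0.001], 0], [[0, 0, 0.001], 0], [[0, 0, 0], 0], [[0, 0, 0], 0]])

```text
time_s: 14.67
tcp_pos: [0.4996, -0.0054, 0.1772]
ee_rot: [[0.403, -0.915, 0.001], [-0.915, -0.403, -0.0], [0.0, -0.001, -1.0]]
wrist_force: [-1.4, 0.4, 4.7]
gripper_width: 0.229
gripper_force: 30.0
```

Emit:
apply_moves(moves=[[[0, 0, 0], 0], [[0, 0, 0], 0], [[0, 0, -0.005], 0], [[0, 0, -0.01], 0], [[0, 0, -0.01], 0]])

```text
time_s: 15.08
tcp_pos: [0.499, -0.0055, 0.2016]
ee_rot: [[0.403, -0.915, -0.002], [-0.915, -0.403, -0.0], [-0.0, 0.002, -1.0]]
wrist_force: [0.8, -1.6, -1.4]
gripper_width: 0.224
gripper_force: 30.0
```

Emit:
apply_moves(moves=[[[0, 0, -0.01], 0], [[0, 0, -0.01], 0], [[0, 0, -0.005], 0], [[0, 0, 0], 0], [[0, 0, 0], 0]])

```text
time_s: 15.5
tcp_pos: [0.4993, -0.0054, 0.2268]
ee_rot: [[0.403, -0.915, 0.0], [-0.915, -0.403, 0.0], [-0.0, -0.001, -1.0]]
wrist_force: [0.5, 0.3, -1.4]
gripper_width: 0.227
gripper_force: 30.0
```

Emit:
apply_moves(moves=[[[0.0116, 0.0074, 0], 0], [[0.0116, 0.0074, 0], 0], [[0.0116, 0.0074, 0], 0], [[0.0116, 0.0074, 0], 0], [[0, 0, 0], 0]])

```text
time_s: 15.92
tcp_pos: [0.4899, -0.0613, 0.2257]
ee_rot: [[0.401, -0.916, -0.002], [-0.916, -0.401, -0.0], [-0.001, 0.002, -1.0]]
wrist_force: [0.7, -0.0, -1.8]
gripper_width: 0.226
gripper_force: 30.0
```

Emit:
apply_moves(moves=[[[0, 0, 0.003], 0], [[0, 0, 0.003], 0], [[0, 0, 0.002], 0], [[0, 0, 0], 0], [[0, 0, 0], 0]])

```text
time_s: 16.33
tcp_pos: [0.4909, -0.0594, 0.2182]
ee_rot: [[0.404, -0.915, -0.001], [-0.915, -0.404, -0.0], [-0.0, 0.001, -1.0]]
wrist_force: [0.5, -0.0, -0.4]
gripper_width: 0.226
gripper_force: 30.0
```

```bash
python3 m.py g2
```

```text
t 16.4833 tcp [ 0.4911 -0.0595  0.2185] F [ 0.86  0.33 -1.69] M [ 0.017 -0.065 -0.012] w 0.228
bore px(+bias) [307.6 199.8] shift [-0.0471 -0.0297]
bore px(+bias) [323.4 196.1] shift [-0.0011 -0.0003]
bore px(+bias) [338.8 192.4] shift [0.0452 0.0291]
tip px pred [323.7 195.3]
```

View pics/g2.png

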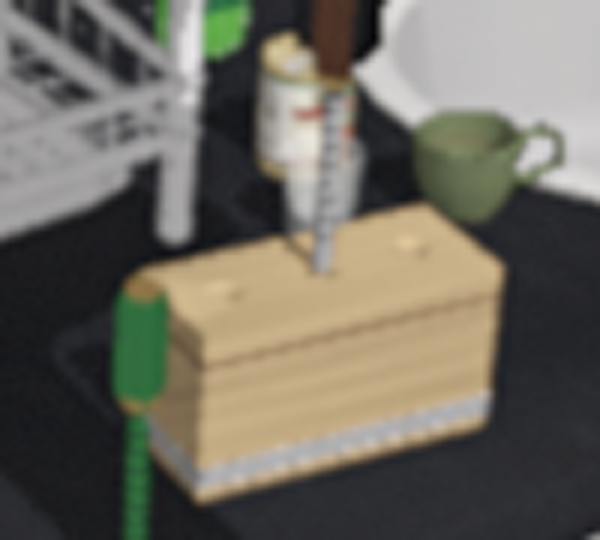

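The tip is at crop (321,270), right at bore1's mouth, which is about (323,268).

Emit:
apply_moves(moves=[[[0, 0, 0.001], 0], [[0, 0, 0.001], 0], [[0, 0, 0.001], 0], [[0, 0, 0.001], 0], [[0, 0, 0], 0]])

```text
time_s: 16.9
tcp_pos: [0.4908, -0.0599, 0.2143]
ee_rot: [[0.403, -0.915, -0.001], [-0.915, -0.403, -0.0], [-0.0, 0.0, -1.0]]
wrist_force: [-0.0, 0.1, -0.4]
gripper_width: 0.226
gripper_force: 30.0
```

Emit:
apply_moves(moves=[[[0, 0, 0.001], 0], [[0, 0, 0.001], 0], [[0, 0, 0.001], 0], [[0, 0, 0], 0], [[0, 0, 0], 0]])

```text
time_s: 17.32
tcp_pos: [0.4909, -0.0599, 0.2115]
ee_rot: [[0.403, -0.915, -0.0], [-0.915, -0.403, -0.0], [-0.0, 0.0, -1.0]]
wrist_force: [0.2, 0.2, -1.2]
gripper_width: 0.226
gripper_force: 30.0
```

Emit:
apply_moves(moves=[[[0, 0, 0.001], 0], [[0, 0, 0.001], 0], [[0, 0, 0.001], 0], [[0, 0, 0.001], 0], [[0, 0, 0], 0]])

```text
time_s: 17.73
tcp_pos: [0.4908, -0.0598, 0.2073]
ee_rot: [[0.403, -0.915, -0.001], [-0.915, -0.403, -0.0], [-0.0, 0.001, -1.0]]
wrist_force: [1.3, 0.1, -0.6]
gripper_width: 0.227
gripper_force: 30.0
```

Emit:
apply_moves(moves=[[[0, 0, 0.002], 0], [[0, 0, 0.002], 0], [[0, 0, 0.002], 0], [[0, 0, 0.002], 0], [[0, 0, 0], 0]])

```text
time_s: 18.15
tcp_pos: [0.4907, -0.0599, 0.199]
ee_rot: [[0.403, -0.915, -0.001], [-0.915, -0.403, -0.0], [-0.0, 0.001, -1.0]]
wrist_force: [0.0, -0.4, -0.8]
gripper_width: 0.225
gripper_force: 30.0
```

Emit:
apply_moves(moves=[[[0, 0, 0.002], 0], [[0, 0, 0.002], 0], [[0, 0, 0.002], 0], [[0, 0, 0.002], 0], [[0, 0, 0], 0]])

```text
time_s: 18.57
tcp_pos: [0.4907, -0.0599, 0.191]
ee_rot: [[0.403, -0.915, -0.001], [-0.915, -0.403, 0.0], [-0.0, 0.001, -1.0]]
wrist_force: [0.1, 0.2, -1.1]
gripper_width: 0.227
gripper_force: 30.0
```

Emit:
apply_moves(moves=[[[0, 0, 0.002], 0], [[0, 0, 0.002], 0], [[0, 0, 0.001], 0], [[0, 0, 0], 0], [[0, 0, 0], 0]])

```text
time_s: 18.98
tcp_pos: [0.491, -0.0598, 0.1865]
ee_rot: [[0.403, -0.915, -0.0], [-0.915, -0.403, -0.0], [0.0, 0.0, -1.0]]
wrist_force: [-0.1, -0.4, -1.4]
gripper_width: 0.225
gripper_force: 30.0
```

Emit:
apply_moves(moves=[[[0, 0, 0.002], 0], [[0, 0, 0.002], 0], [[0, 0, 0.001], 0], [[0, 0, 0], 0], [[0, 0, 0], 0]])

```text
time_s: 19.4
tcp_pos: [0.4909, -0.0599, 0.1815]
ee_rot: [[0.403, -0.915, -0.0], [-0.915, -0.403, -0.0], [0.0, 0.0, -1.0]]
wrist_force: [-0.4, -0.2, -0.8]
gripper_width: 0.227
gripper_force: 30.0
```

Emit:
apply_moves(moves=[[[0, 0, 0.002], 0], [[0, 0, 0.002], 0], [[0, 0, 0.001], 0], [[0, 0, 0], 0], [[0, 0, 0], 0]])

```text
time_s: 19.82
tcp_pos: [0.4909, -0.0598, 0.1765]
ee_rot: [[0.403, -0.915, -0.0], [-0.915, -0.403, -0.0], [-0.0, 0.0, -1.0]]
wrist_force: [-0.2, -0.2, -1.5]
gripper_width: 0.221
gripper_force: 30.0
```

Emit:
apply_moves(moves=[[[0, 0, 0.002], 0], [[0, 0, 0.002], 0], [[0, 0, 0.001], 0], [[0, 0, 0], 0], [[0, 0, 0], 0]])

```text
time_s: 20.23
tcp_pos: [0.491, -0.0598, 0.1714]
ee_rot: [[0.403, -0.915, -0.0], [-0.915, -0.403, -0.0], [0.0, 0.0, -1.0]]
wrist_force: [0.9, -0.0, -0.7]
gripper_width: 0.224
gripper_force: 30.0
```

Emit:
apply_moves(moves=[[[0, 0, 0.001], 0], [[0, 0, 0.001], 0], [[0, 0, 0.001], 0], [[0, 0, 0], 0], [[0, 0, 0], 0]])

```text
time_s: 20.65
tcp_pos: [0.4909, -0.0599, 0.1685]
ee_rot: [[0.403, -0.915, -0.0], [-0.915, -0.403, -0.0], [-0.0, 0.0, -1.0]]
wrist_force: [0.2, 0.1, -0.9]
gripper_width: 0.226
gripper_force: 30.0
```

Emit:
apply_moves(moves=[[[0, 0, 0.001], 0], [[0, 0, 0.001], 0], [[0, 0, 0.001], 0], [[0, 0, 0], 0], [[0, 0, 0], 0]])

```text
time_s: 21.07
tcp_pos: [0.4909, -0.0599, 0.1655]
ee_rot: [[0.403, -0.915, -0.0], [-0.915, -0.403, -0.0], [-0.0, 0.0, -1.0]]
wrist_force: [0.2, -0.0, -0.9]
gripper_width: 0.228
gripper_force: 30.0
```

Emit:
apply_moves(moves=[[[0, 0, 0.001], 0], [[0, 0, 0.001], 0], [[0, 0, 0.001], 0], [[0, 0, 0], 0], [[0, 0, 0], 0]])

```text
time_s: 21.48
tcp_pos: [0.491, -0.0598, 0.1627]
ee_rot: [[0.403, -0.915, 0.0], [-0.915, -0.403, -0.0], [0.0, -0.0, -1.0]]
wrist_force: [-0.8, 0.3, 0.3]
gripper_width: 0.229
gripper_force: 30.0
```

Emit:
apply_moves(moves=[[[0, 0, 0.001], 0], [[0, 0, 0], 0], [[0, 0, 0], 0], [[0, 0, 0], 0], [[0, 0, 0], 0]])

```text
time_s: 21.9
tcp_pos: [0.4911, -0.0599, 0.1619]
ee_rot: [[0.403, -0.915, 0.0], [-0.915, -0.403, -0.0], [0.0, -0.0, -1.0]]
wrist_force: [-1.4, 0.8, 4.1]
gripper_width: 0.227
gripper_force: 30.0
```

Bore0 bottoms at about 38.5 mm and bore1 at about 54 mm. Since the deepest is at least 62 mm, it must be bore2.

Emit:
apply_moves(moves=[[[0, 0, -0.005], 0], [[0, 0, -0.01], 0], [[0, 0, -0.01], 0], [[0, 0, -0.01], 0], [[0, 0, -0.01], 0]])

```text
time_s: 22.32
tcp_pos: [0.4909, -0.0598, 0.2078]
ee_rot: [[0.403, -0.915, 0.0], [-0.915, -0.403, 0.0], [-0.0, -0.0, -1.0]]
wrist_force: [-0.4, 0.5, -0.3]
gripper_width: 0.23
gripper_force: 30.0
```

Emit:
apply_moves(moves=[[[0, 0, -0.01], 0], [[0, 0, -0.008], 0], [[0, 0, -0.003], 0], [[0, 0, 0], 0], [[0, 0, 0], 0]])

```text
time_s: 22.73
tcp_pos: [0.4907, -0.0598, 0.2274]
ee_rot: [[0.403, -0.915, -0.0], [-0.915, -0.403, 0.0], [-0.0, 0.0, -1.0]]
wrist_force: [-0.5, 0.6, -0.9]
gripper_width: 0.226
gripper_force: 30.0
```

Emit:
apply_moves(moves=[[[0.0116, 0.0074, 0], 0], [[0.0116, 0.0074, 0], 0], [[0.0116, 0.0074, 0], 0], [[0.0116, 0.0074, 0], 0], [[0, 0, 0], 0]])

```text
time_s: 23.15
tcp_pos: [0.4816, -0.1156, 0.2266]
ee_rot: [[0.401, -0.916, -0.002], [-0.916, -0.401, -0.0], [-0.001, 0.002, -1.0]]
wrist_force: [-0.3, 0.2, -0.9]
gripper_width: 0.228
gripper_force: 30.0
```

Emit:
apply_moves(moves=[[[0, 0, 0.003], 0], [[0, 0, 0.003], 0], [[0, 0, 0.002], 0], [[0, 0, 0], 0], [[0, 0, 0], 0]])

```text
time_s: 23.57
tcp_pos: [0.4826, -0.1138, 0.2193]
ee_rot: [[0.404, -0.915, -0.001], [-0.915, -0.404, -0.0], [-0.0, 0.001, -1.0]]
wrist_force: [-1.2, 0.4, -1.1]
gripper_width: 0.224
gripper_force: 30.0
```

```bash
python3 m.py
```

```text
t 23.7167 tcp [ 0.4827 -0.1139  0.2196] F [-0.44 -1.02 -1.11] M [ 0.043 -0.023 -0.026] w 0.225
bore px(+bias) [307.6 199.8] shift [-0.0935 -0.0593]
bore px(+bias) [323.4 196.1] shift [-0.0475 -0.0299]
bore px(+bias) [338.8 192.4] shift [-0.0012 -0.0005]
tip px pred [339.2 191.4]
```

Consistent with the earlier two bores (same offset), so I'll enter gently.

Emit:
apply_moves(moves=[[[0, 0, 0.001], 0], [[0, 0, 0.001], 0], [[0, 0, 0.001], 0], [[0, 0, 0.001], 0], [[0, 0, 0.001], 0]])

```text
time_s: 24.13
tcp_pos: [0.4826, -0.1143, 0.2144]
ee_rot: [[0.403, -0.915, -0.0], [-0.915, -0.403, -0.0], [-0.0, 0.0, -1.0]]
wrist_force: [-0.3, -0.6, -0.6]
gripper_width: 0.227
gripper_force: 30.0
```

Emit:
apply_moves(moves=[[[0, 0, 0.001], 0], [[0, 0, 0.001], 0], [[0, 0, 0.001], 0], [[0, 0, 0], 0], [[0, 0, 0], 0]])

```text
time_s: 24.55
tcp_pos: [0.4826, -0.1143, 0.2115]
ee_rot: [[0.403, -0.915, -0.0], [-0.915, -0.403, -0.0], [-0.0, 0.0, -1.0]]
wrist_force: [0.0, 0.1, -1.1]
gripper_width: 0.227
gripper_force: 30.0
```

Emit:
apply_moves(moves=[[[0, 0, 0.001], 0], [[0, 0, 0.001], 0], [[0, 0, 0.001], 0], [[0, 0, 0.001], 0], [[0, 0, 0], 0]])

```text
time_s: 24.97
tcp_pos: [0.4824, -0.1142, 0.2073]
ee_rot: [[0.403, -0.915, -0.001], [-0.915, -0.403, 0.0], [-0.0, 0.0, -1.0]]
wrist_force: [0.4, 0.2, -1.2]
gripper_width: 0.23
gripper_force: 30.0
```

Emit:
apply_moves(moves=[[[0, 0, 0.002], 0], [[0, 0, 0.002], 0], [[0, 0, 0.002], 0], [[0, 0, 0.002], 0], [[0, 0, 0], 0]])

```text
time_s: 25.38
tcp_pos: [0.4824, -0.1142, 0.199]
ee_rot: [[0.403, -0.915, -0.001], [-0.915, -0.403, 0.0], [-0.0, 0.001, -1.0]]
wrist_force: [0.5, 0.8, -1.2]
gripper_width: 0.226
gripper_force: 30.0
```

Emit:
apply_moves(moves=[[[0, 0, 0.002], 0], [[0, 0, 0.002], 0], [[0, 0, 0.002], 0], [[0, 0, 0.002], 0], [[0, 0, 0], 0]])

```text
time_s: 25.8
tcp_pos: [0.4824, -0.1142, 0.1911]
ee_rot: [[0.403, -0.915, -0.001], [-0.915, -0.403, 0.0], [-0.0, 0.0, -1.0]]
wrist_force: [0.5, 0.7, -0.5]
gripper_width: 0.227
gripper_force: 30.0
```

Emit:
apply_moves(moves=[[[0, 0, 0.002], 0], [[0, 0, 0.002], 0], [[0, 0, 0.002], 0], [[0, 0, 0.002], 0], [[0, 0, 0], 0]])

```text
time_s: 26.22
tcp_pos: [0.4825, -0.1142, 0.1831]
ee_rot: [[0.403, -0.915, -0.0], [-0.915, -0.403, 0.0], [-0.0, 0.0, -1.0]]
wrist_force: [0.2, 0.1, -1.5]
gripper_width: 0.227
gripper_force: 30.0
```

Emit:
apply_moves(moves=[[[0, 0, 0.002], 0], [[0, 0, 0.002], 0], [[0, 0, 0.002], 0], [[0, 0, 0.002], 0], [[0, 0, 0], 0]])

```text
time_s: 26.63
tcp_pos: [0.4824, -0.1142, 0.1751]
ee_rot: [[0.403, -0.915, -0.001], [-0.915, -0.403, 0.0], [-0.0, 0.0, -1.0]]
wrist_force: [-0.3, 0.0, -1.0]
gripper_width: 0.226
gripper_force: 30.0
```

Emit:
apply_moves(moves=[[[0, 0, 0.002], 0], [[0, 0, 0.002], 0], [[0, 0, 0.002], 0], [[0, 0, 0.002], 0], [[0, 0, 0], 0]])

```text
time_s: 27.05
tcp_pos: [0.4825, -0.1142, 0.1671]
ee_rot: [[0.403, -0.915, -0.0], [-0.915, -0.403, -0.0], [-0.0, 0.0, -1.0]]
wrist_force: [0.1, -0.8, -0.9]
gripper_width: 0.228
gripper_force: 30.0
```

Emit:
apply_moves(moves=[[[0, 0, 0.002], 0], [[0, 0, 0.002], 0], [[0, 0, 0.002], 0], [[0, 0, 0.001], 0], [[0, 0, 0], 0]])

```text
time_s: 27.47
tcp_pos: [0.4825, -0.1142, 0.1603]
ee_rot: [[0.403, -0.915, -0.0], [-0.915, -0.403, 0.0], [-0.0, 0.0, -1.0]]
wrist_force: [0.6, 1.0, -1.0]
gripper_width: 0.229
gripper_force: 30.0
```

Depth 56 mm and still free. From here I'll go in 3 mm steps.

Emit:
apply_moves(moves=[[[0, 0, 0.001], 0], [[0, 0, 0.001], 0], [[0, 0, 0.001], 0], [[0, 0, 0], 0], [[0, 0, 0], 0]])

```text
time_s: 27.88
tcp_pos: [0.4825, -0.1143, 0.1575]
ee_rot: [[0.403, -0.915, -0.0], [-0.915, -0.403, -0.0], [-0.0, 0.0, -1.0]]
wrist_force: [0.2, 0.3, -1.0]
gripper_width: 0.226
gripper_force: 30.0
```

Emit:
apply_moves(moves=[[[0, 0, 0.001], 0], [[0, 0, 0.001], 0], [[0, 0, 0.001], 0], [[0, 0, 0], 0], [[0, 0, 0], 0]])

```text
time_s: 28.3
tcp_pos: [0.4825, -0.1142, 0.1545]
ee_rot: [[0.403, -0.915, -0.0], [-0.915, -0.403, -0.0], [-0.0, 0.0, -1.0]]
wrist_force: [-0.7, -0.4, -0.6]
gripper_width: 0.23
gripper_force: 30.0
```

Emit:
apply_moves(moves=[[[0, 0, 0.001], 0], [[0, 0, 0.001], 0], [[0, 0, 0.001], 0], [[0, 0, 0], 0], [[0, 0, 0], 0]])

```text
time_s: 28.72
tcp_pos: [0.4825, -0.1143, 0.1515]
ee_rot: [[0.403, -0.915, -0.0], [-0.915, -0.403, -0.0], [-0.0, 0.0, -1.0]]
wrist_force: [1.1, 0.5, -0.8]
gripper_width: 0.227
gripper_force: 30.0
```

Emit:
apply_moves(moves=[[[0, 0, 0.001], 0], [[0, 0, 0.001], 0], [[0, 0, 0.001], 0], [[0, 0, 0], 0], [[0, 0, 0], 0]])

```text
time_s: 29.13
tcp_pos: [0.4826, -0.1142, 0.1485]
ee_rot: [[0.403, -0.915, -0.0], [-0.915, -0.403, -0.0], [-0.0, 0.0, -1.0]]
wrist_force: [0.1, 0.2, -2.2]
gripper_width: 0.231
gripper_force: 30.0
```

Emit:
apply_moves(moves=[[[0, 0, 0.001], 0], [[0, 0, 0.001], 0], [[0, 0, 0.001], 0], [[0, 0, 0], 0], [[0, 0, 0], 0]])

```text
time_s: 29.55
tcp_pos: [0.4825, -0.1142, 0.1455]
ee_rot: [[0.403, -0.915, -0.0], [-0.915, -0.403, -0.0], [-0.0, 0.0, -1.0]]
wrist_force: [0.1, -0.4, -1.4]
gripper_width: 0.226
gripper_force: 30.0
```

Emit:
apply_moves(moves=[[[0, 0, 0.001], 0], [[0, 0, 0.001], 0], [[0, 0, 0.001], 0], [[0, 0, 0], 0], [[0, 0, 0], 0]])

```text
time_s: 29.97
tcp_pos: [0.4827, -0.1143, 0.143]
ee_rot: [[0.403, -0.915, 0.0], [-0.915, -0.403, -0.0], [0.0, -0.0, -1.0]]
wrist_force: [-0.8, -0.1, 2.7]
gripper_width: 0.225
gripper_force: 30.0
```

Bore2 bottoms at about 73 mm, the deepest. I'll release there.

Emit:
apply_moves(moves=[[[0, 0, 0], 0], [[0, 0, 0], 0], [[0, 0, -0.0005], 0], [[0, 0, 0], 0], [[0, 0, 0], 0]])

```text
time_s: 30.38
tcp_pos: [0.4827, -0.1143, 0.1431]
ee_rot: [[0.403, -0.915, 0.0], [-0.915, -0.403, -0.0], [0.0, -0.0, -1.0]]
wrist_force: [-0.8, -0.6, 2.1]
gripper_width: 0.227
gripper_force: 30.0
```

Emit:
apply_moves(moves=[[[0, 0, 0], 0], [[0, 0, 0], 0], [[0, 0, 0], 0], [[0, 0, 0], 0], [[0, 0, 0], 0]], hand=0.06)

```text
time_s: 30.8
tcp_pos: [0.4825, -0.1142, 0.1428]
ee_rot: [[0.403, -0.915, -0.0], [-0.915, -0.403, 0.0], [-0.0, 0.0, -1.0]]
wrist_force: [0.8, 0.4, 0.1]
gripper_width: 0.52
gripper_force: 0.0
```

Emit:
apply_moves(moves=[[[0, 0, 0], 0], [[0, 0, 0], 0], [[0, 0, 0], 0], [[0, 0, 0], 0], [[0, 0, 0], 0]])

```text
time_s: 31.22
tcp_pos: [0.4826, -0.1142, 0.1431]
ee_rot: [[0.403, -0.915, 0.0], [-0.915, -0.403, 0.0], [0.0, -0.0, -1.0]]
wrist_force: [-0.6, 0.5, -0.2]
gripper_width: 0.685
gripper_force: 0.0
```

Emit:
apply_moves(moves=[[[0, 0, -0.01], 0], [[0, 0, -0.02], 0], [[0, 0, -0.025], 0], [[0, 0, -0.025], 0], [[0, 0, -0.02], 0]])

```text
time_s: 31.63
tcp_pos: [0.4829, -0.1143, 0.245]
ee_rot: [[0.403, -0.915, 0.002], [-0.915, -0.403, -0.0], [0.001, -0.001, -1.0]]
wrist_force: [0.3, 0.3, -0.1]
gripper_width: 0.692
gripper_force: 0.0
```

Emit:
apply_moves(moves=[[[0, 0, -0.01], 0], [[0, 0, 0], 0], [[0, 0, 0], 0], [[0, 0, 0], 0], [[0, 0, 0], 0]])

```text
time_s: 32.05
tcp_pos: [0.4817, -0.1142, 0.2514]
ee_rot: [[0.403, -0.915, -0.003], [-0.915, -0.403, 0.0], [-0.001, 0.003, -1.0]]
wrist_force: [-0.8, 0.3, 0.1]
gripper_width: 0.691
gripper_force: 0.0
```

```bash
python3 - <<'E'
from h import *
s=imaging.capture("scene");print(r.sense()["tcp_pos"],r.sense()["wrist_force"])
print("pred cap/grip",proj(s,[.4826,-.1142,.19])+[1.3,1.4],proj(s,[.4826,-.1142,.162])+[1.3,1.4])
for d in models.cut_out(s,"rod"):print(d["confidence"],np.round(np.array(d["extent"])*[512,384,512,384],1))
for d in models.place_of(s,"rod_grip"):print(d["confidence"],np.array(d["at"])*[512,384])
f=s["frame"][150:196,325:352].astype(int)
for v in range(0,46,3):print(v+150,''.join('#' if (a[2]-a[0]>22 and a[2]<130) else '.' for a in f[v]))
E
```

```text
[ 0.48187153 -0.11422981  0.25152554] [ 0.27928518 -0.21611204 -0.44831969]
pred cap/grip [341.78665136 164.63635565] [341.00561606 172.97942186]
0.84 [287.4 197.2  10.4  48.2]
0.76 [223.9 201.7   5.6  44.5]
0.69 [344.3 170.2  16.3  17.2]
0.64 [340.1 158.8   1.7  32.2]
0.87 [292.4032 203.7888]
0.81 [226.5088 208.2048]
0.69 [340.2752 174.4896]
150 ...........................
153 ...........................
156 ...........................
159 ...........................
162 ...........................
165 ..............#............
168 .............#######.......
171 ...#........##############.
174 ............###############
177 ...........#########.......
180 ...........########........
183 ............#.....#........
186 ....######.........#.......
189 ............#..........#...
192 ...........................
195 ...........................
```

```bash
python3 -c "
from station import r
print(r.finish_job())"
```

```text
the job is handed in; nothing more can be done
None
```

I left the rod standing released in bore2, the deepest bore at about 73 mm (bore0 about 38.5 mm, bore1 about 54 mm), with contact forces around 6 N at most, and handed the job in; the hand-in gave no verdict.

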